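# Snap the spare-parts case shut

### The arm

A 6-joint arm with a two-finger parallel gripper is mounted at the origin on the work surface. World frame = base frame: x ahead of the robot, y to its left, z up, the work surface at z = 0. Lengths are in m, angles in rad, forces in N, time in s.
With the tool pointing down it reaches from about 0.4 to 0.825 m from the base axis. Payload 7 kg.
Tool frame: the origin (TCP) lies on the centre line of the jaws, within the pads' length; the fingertips stand 22 mm ahead of it and the grasp point (between the pads) lies 3 mm ahead of it; z points along the fingers, y is the line along which they close (so a half turn about z gives the same grasp; the last joint's range is limited). The gripper opens to 88 mm and grips with 3 to 60 N. Pads are 19 mm wide; open, the fingers measure 130 mm over their backs; the gripper's body (78 mm by 193 mm) begins 47 mm behind the grasp point.
Start: joints at [1.473, 0.359, 0.012, 0, -1.224, -0.288], TCP at [0.254, 0.625, 0.249] pointing down, gripper open.
Joint ranges: [-3.07, 3.07], [-1.43, 2.12], [-1.02, 1.25], [-3.03, 1.67], [-3.05, -0], [-3.03, 3.03]. Speed limits (rad/s): [2.39, 2.39, 3.01, 3.14, 3.14, 3.14].

### API

Orientations are given as [roll, pitch, yaw] about the fixed x, y, z axes, in that order (R = Rz(yaw) Ry(pitch) Rx(roll)).
In Python, from station import monitor, viewer, order gives the robot as it stands. The module is installed in compiled form; this text tells all that it offers.
- The arm moves only by the tool servo_tool, never from a script. Its argument "targets" is a list of rows, each an object with "angular": the turn, a rotation vector about the tool's x, y, z in degrees, a list of three; "xyz": the shift along the tool's x, y, z in cm, a list of three; "claw": the finger opening in cm, from 0 to 8.76. A call has 1 to 20 rows; each row shifts and turns the commanded pose from where the row before left it, along the tool's axes as they then stand; what a row does not reach is not made up. A row lasts 1/10 s, in which the tool goes at most 50 mm and 8.59 degrees, less where a joint would pass 70% of its speed; a pose out of reach is approached as far as the arm can. A call is refused whole if a number of a shift passes 5 or a number of a turn 8.59, either way. A call with a gripper value outside its range is refused whole. The fingers move at their own pace and stop on an object; "force" is the grip in N (left out, the last holds). Time passes only in rows, so rows that do not move let the fingers close. It gives the time, the measured TCP pose, the force, the opening and the grip force at its end, in the units of the state.
- monitor.get_state(): the state, without advancing time (a new reading comes with each control period).
- viewer.grab_frame(name): name is "side" or "top" or "wrist"; returns a dict with "color" (400x640x3 uint8, blue, green, red), "fovy" (degrees; the focal length in pixels is half the picture's height over the tangent of half this angle, whatever the lens; pixels are square), "cx", "cy" (the principal point, pixels), "R" (3x3) and "t" (3): a world point X has camera coordinates R X + t. Camera axes: x right, y down, z forward; pixel columns grow to the right and rows downward; lengths in m; the calibration is good to about 2 mm. A picture is of the moment at which its call begins. There is no depth.
- order.job_done(): hands the job in; it is judged then, once.
The state is a dict: "t": time; "q": joint angles; "qd": joint speeds; "joint_efforts": joint torques, N m; "eef_pos": TCP position; "ee_rot": TCP orientation; "force": force on the tool from outside, world axes, zero at the start; "moment": the same for the moment, N m; "width": finger opening in m; "gripper_force": force on a finger pad.
Only numpy, scipy, OpenCV 4.12 (cv2) and the standard library are available. Lean on these libraries where they do the work, as an engineer would, in place of code of your own. Each camera call takes 0.05 s, during which the arm holds its last target. There are 200 camera calls.

### The job

Close the black-lidded grey parts case for carrying: first press the far edge of its sprung lid (the edge away from the hinge) down past the spring catch until it clicks and stays shut by itself, then press down the snap tab on each side of the lid until both click and stay down. The plastic is thin, so stop pressing once a catch has clicked (never more than 28 N), and leave the other things on the table where they are.

Things in the scene. Friction and masses are not known exactly. Their poses are not given: they have to be found in the camera images.
- case: Grey plastic parts case fixed to the table, 173 mm (its x) by 150 mm (its y), 52 mm high. Origin: centre of its underside; z up; its +x points from the hinge side (towards the robot) to the far, catch side. Bracketed catches, at most 83 mm high: far one at x = 95 to 125 mm; side ones at x = -43 mm, 60 mm wide, 134 to 165 mm out along y. Feel for the depth of each click.
- lid_hinge (a point): Middle of the lid's hinge line, which runs along the case's y at x = -88 mm, z = 62 mm. The far catch sits at a height that differs by up to 28 mm from case to case, the side catches by up to 4 mm, not measured. A caught part meets a sprung rubber buffer (4 to 8 N per mm) 2 mm further down.
- lid (a joint): Angle (rad) of the black lid, 190 mm from hinge to far edge, 158 mm wide. 0 = level (top 76 mm above the table), growing as it opens; a spring holds it open at 0.38 to 0.48. Caught: -0.09 to 0.09; else it springs open. Pressed straight down 135 mm (level) from the hinge line it takes up to about 15 N at the catch, eases at the click, then stiffens: at 18 N the catch has been passed.
- lid_edge (a point): Middle of the far edge of the lid, on its top surface: 186 mm from the hinge line and 14 mm above it when the lid is closed. Moves with the lid.
- tab_left (a joint): Angle (rad), relative to the lid, of the snap tab on the lid's left side (case +y) about its hinge along the lid's side edge. 0 = level with the lid, growing as it rises; a light spring holds it up at about 0.62. Caught: -0.25 to 0.05; else it springs up. Its catch is reached only when the lid is caught. Pressed at its pad point it takes up to about 15 N; at 18 N the catch has been passed.
- tab_left_pad (a point): Pressing point in the middle of the top of the left tab, 30 mm out from the tab's hinge, moving with it; at case x = -43 mm, y = 110 mm and 66 to 78 mm above the table when caught. The tab is a grey plate, 62 mm along the lid's side, 58 mm outwards, 5 mm thick.
- tab_right (a joint): The same as joint tab_left, for the snap tab on the lid's right side (case -y).
- tab_right_pad (a point): Pressing point in the middle of the top of the right tab, 30 mm out from the tab's hinge, moving with it; at case x = -43 mm, y = -110 mm and 66 to 78 mm above the table when caught. The right tab mirrors the left.
- hinge_pair: Bystander: pair of stainless steel hinges lying flat, 80 x 64 x 9 mm; origin centre of underside.
- coupling: Bystander: green plastic pipe coupling standing upright, 58 mm wide, 60 mm high; origin centre of underside.
- valve: Bystander: grey ceramic cartridge valve standing upright, 48 mm wide, 85 mm high; origin centre of underside.
- bell: Bystander: chrome bicycle bell, dome 60 mm wide, 46 mm high; origin centre of underside.
- spanner: Bystander: steel spanner lying flat, 180 mm long.
- spray_can: Bystander: can standing upright, 58 mm wide, 160 mm high; origin centre of underside.
- tilt_bin: Bystander: orange tilt-out bin, about 150 x 180 x 120 mm; origin centre of underside.

How it is judged:
On the way, in this order (a step that is already met when the one before it is completed fails the run):
1. the lid's far edge is caught: the lid stays shut with nothing touching the case (value of joint lid below 0.13 rad and contact force between each of the fingers, the arm and case below 0.5 N), for 0.3 s.
2. both snap tabs are caught and stay down with nothing touching the case (all of step 1 and value of joint each of tab_left, tab_right below 0.15 rad), for 0.3 s.
At the end, for the whole second after the job is handed in: The lid is caught shut (lid angle below 0.13 rad) and both snap tabs are caught down (each tab angle below 0.15 rad), staying so by themselves with the robot clear (value of joint lid below 0.13 rad and value of joint each of tab_left, tab_right below 0.15 rad); the robot touches nothing.
It fails at once if the robot presses on the case, lid or tabs with more than 28 N (contact force between any of the fingers, the arm and case above 28 N).
It fails at once if a bystander is moved by more than 20 mm (distance of any of hinge_pair, coupling, valve, bell, spanner, spray_can, tilt_bin from where it was at the start of the episode above 0.02 m).
It also fails if it takes over 56 s, if anything falls off the work surface, if the arm or the gripper's body presses on something with over 40 N, if the wrist force passes 120 N, or if a joint passes its speed limit or range.

## Working session

There is one attempt and no reset: what is moved stays moved. The work goes in short steps, Python scripts to look and compute and a tool call to move; the robot and the scene stay as the last step left them, time stands still between calls to the robot, and variables do not carry over. Pictures are saved under pics/ and viewed, at most 10 in all, crops included, and the job is handed in when it is done.

Besides the shell and the picture viewer there is one more tool, called after "Call:" in YAML: its name, and indented under it one key for each argument. servo_tool: Moves the arm, as the interface text tells. Its arguments: {"type":"object","properties":{"targets":{"type":"array"},"force":{"type":"number"}},"required":["targets"]}

```bash
mkdir -p pics; python3 - <<'E'
from station import monitor, viewer
import cv2,pickle
s=monitor.get_state(); print({k:s[k] for k in('t','eef_pos','ee_rot','force','width')})
d={}
for n in('top','side'):
    f=viewer.grab_frame(n); d[n]=f; cv2.imwrite(f'pics/{n}0.png',f['color']); print(n,f['fovy'],f['cx'],f['cy'],f['R'],f['t'])
pickle.dump(d,open('f0.pkl','wb'))
E
```

```text
{'t': 0.0, 'eef_pos': array([0.25384782, 0.62497008, 0.2476295 ]), 'ee_rot': array([ 3.13994966e+00, -1.47023824e-04, -3.85901463e-01]), 'force': array([-0.23404298, -0.2612055 ,  0.76302772]), 'width': 0.08761416378000866}
top 49.30988156517127 322.88053663638203 197.95189892472175 [[-2.75266207e-04 -9.99786757e-01 -2.06486036e-02]
 [-9.95716863e-01  2.18308725e-03 -9.24292294e-02]
 [ 9.24545972e-02  2.05347201e-02 -9.95505134e-01]] [-0.00338846  0.56377889  1.59400351]
side 42.23912008312328 310.771594081188 199.06313480844855 [[ 0.99429115 -0.10654622 -0.005745  ]
 [-0.07264503 -0.63652318 -0.76782872]
 [ 0.07815242  0.76386265 -0.64062942]] [-0.5709217   0.09382072  1.52427749]
```

View pics/top0.png

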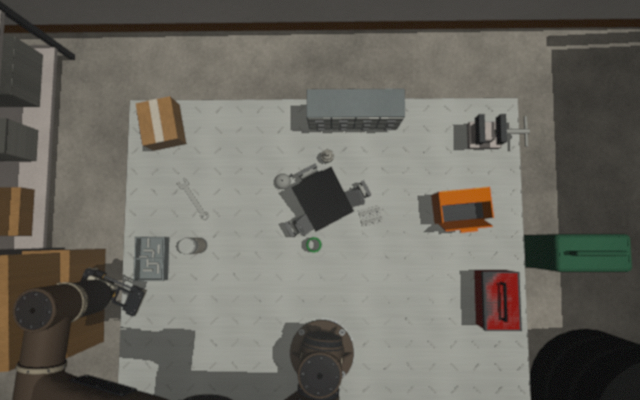

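View pics/side0.png

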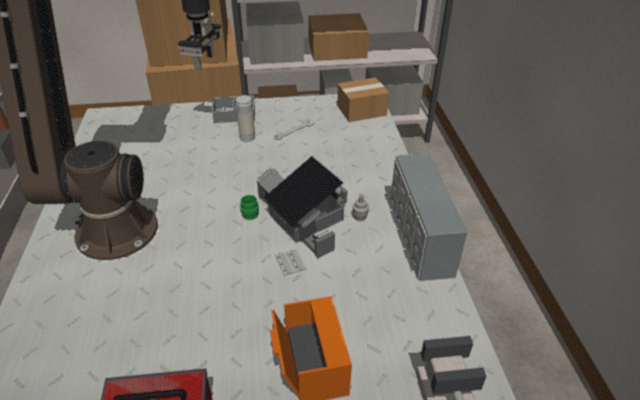

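The top view shows the case near px (323,198), rotated, with the orange bin at (465,208) and the coupling at (312,244). The side view shows the open lid near (307,190). I'll zoom in on both.

```bash
python3 - <<'E'
import cv2,pickle,numpy as np
d=pickle.load(open('f0.pkl','rb'))
a=cv2.resize(d['top']['color'][140:260,260:400],None,fx=5,fy=5,interpolation=cv2.INTER_CUBIC)[:, :]
b=cv2.resize(d['side']['color'][145:280,230:380],None,fx=5,fy=5,interpolation=cv2.INTER_CUBIC)
def br(x): return np.clip(x.astype(float)*1.6+10,0,255).astype(np.uint8)
cv2.imwrite('pics/tc.png',br(a)[:600]);cv2.imwrite('pics/sc.png',br(b)[:600])
E
```

```text
(no output)
```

View pics/tc.png

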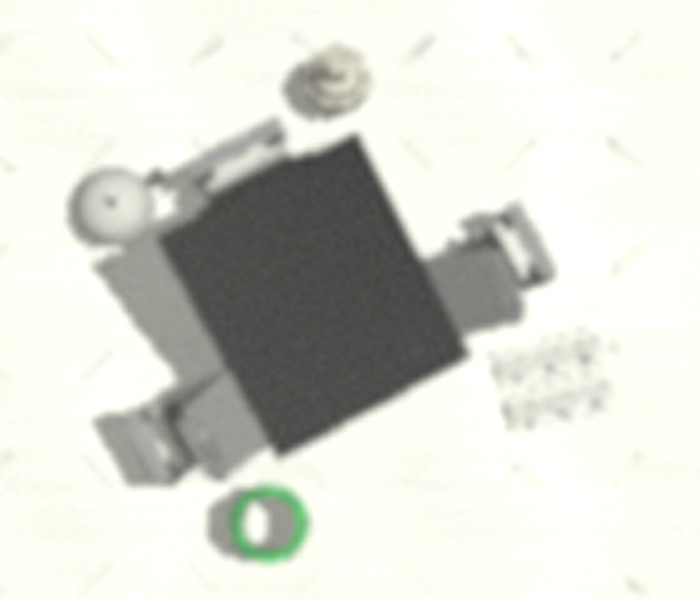

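View pics/sc.png

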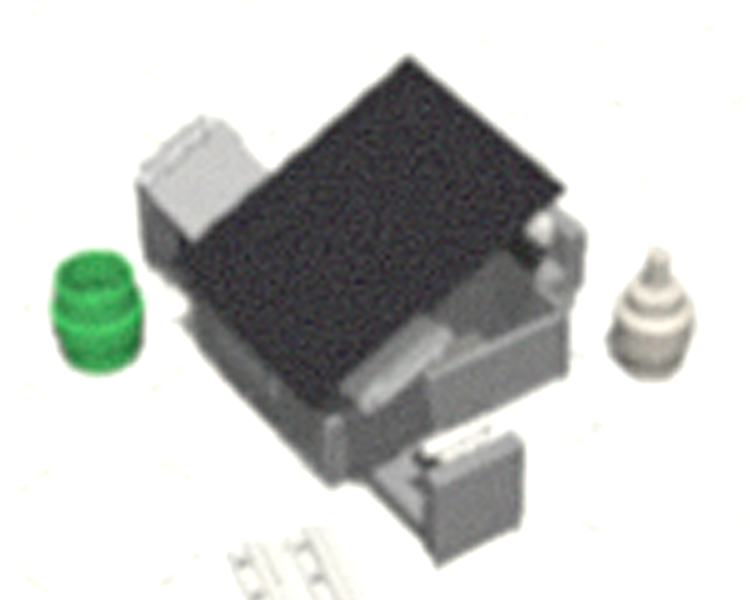

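The top crop shows the lid corners at about (278,455), (466,352), (357,135) and (160,238). In the side crop they are at about (185,255), (320,408), (563,187) and (408,58). The bell overlaps the far-left corner beside the far catch, the valve is beyond the far-right corner, and the coupling is near the left tab. Next I'll triangulate.

```bash
cat >h.py <<'E'
import numpy as np,pickle,cv2
d=pickle.load(open('f0.pkl','rb'))
def ray(n,uv,d=d):
    f=d[n];fl=200/np.tan(np.radians(f['fovy']/2))
    v=np.array([(uv[0]-f['cx'])/fl,(uv[1]-f['cy'])/fl,1]);R=np.array(f['R']);c=-R.T@f['t'];w=R.T@v;return c,w/np.linalg.norm(w)
def tri(a,b,na='top',nb='side'):
    A=np.zeros((3,3));B=np.zeros(3);rs=[ray(na,a),ray(nb,b)]
    for c,w in rs:
        P=np.eye(3)-np.outer(w,w);A+=P;B+=P@c
    X=np.linalg.solve(A,B);return X,max(np.linalg.norm((np.eye(3)-np.outer(w,w))@(X-c)) for c,w in rs)
def plane(n,uv,z):
    c,w=ray(n,uv);return c+w*(z-c[2])/w[2]
T=lambda x,y:(x/5+260-.4,y/5+140-.4)
S=lambda x,y:(x/5+230-.4,y/5+145-.4)
E
python3 - <<'E'
from h import *
np.set_printoptions(precision=4,suppress=True)
C=[]
for n,t,s in [('NL',(278,455),(185,255)),('NR',(466,352),(320,408)),('FR',(357,135),(563,187)),('FL',(160,238),(408,58))]:
    X,e=tri(T(*t),S(*s));C.append(X);print(n,X,e)
NL,NR,FR,FL=C
print(*[np.linalg.norm(a-b) for a,b in((NL,NR),(FL,FR),(NL,FL),(NR,FR))])
v=(FL+FR-NL-NR)/2; print('yaw',np.arctan2(v[1],v[0]),'open',np.arctan2(v[2],np.hypot(*v[:2])))
w=NL-NR+FL-FR;print('yaw2',np.arctan2(-w[0],w[1]))
yaw=np.arctan2(v[1],v[0]);N=(NL+NR)/2
a=np.arctan2(v[2],np.hypot(*v[:2]))
u=np.array([np.cos(yaw),np.sin(yaw)])
print('hinge from near',N,N[:2]+14e-3*np.sin(a)*u, 'from far',(FL+FR)[:2]/2-u*(.190*np.cos(a)-.014*np.sin(a)))
for n,z,t in [('bell',.03,(110,205)),('valve',.085,(340,65)),('coupl',.06,(270,523)),('hingep',.005,(550,380)),('Rbracket outer',.083,(520,205)),('Rb2',.083,(552,275)),('Lb',.083,(97,420)),('Lb2',.083,(130,483))]: print(n,plane('top',T(*t),z))
print('spray',plane('top',(185,243),.16))
E
```

```text
NL [0.4439 0.0225 0.0746] 0.002020179050644391
NR [ 0.5153 -0.1128  0.0692] 0.0006219298578619556
FR [ 0.6604 -0.0347  0.1509] 0.0003873335418950389
FL [0.5884 0.1011 0.1502] 0.0012440250375729063
0.15312438203795584 0.15374548548783062 0.18108378406323783 0.1839599340547813
yaw 0.4959922295892904 open 0.44558677373509514
yaw2 0.48641449688648514
hinge from near [ 0.4796 -0.0452  0.0719] [ 0.4849 -0.0423] from far [ 0.4789 -0.0455]
bell [0.6288 0.1498 0.03  ]
valve [ 0.723  -0.0224  0.085 ]
coupl [0.3932 0.0287 0.06  ]
hingep [ 0.499  -0.1786  0.005 ]
Rbracket outer [ 0.6208 -0.1516  0.083 ]
Rb2 [ 0.5702 -0.174   0.083 ]
Lb [0.4668 0.1517 0.083 ]
Lb2 [0.4219 0.1277 0.083 ]
spray [0.3986 0.462  0.16  ]
```

Call:
servo_tool:
  targets:
    - {"xyz": [2.7,2.2,0],"angular": [0,0,0],"claw": 0}
    - {"xyz": [2.7,2.2,0],"angular": [0,0,0],"claw": 0}
    - {"xyz": [2.7,2.2,0],"angular": [0,0,0],"claw": 0}
    - {"xyz": [2.7,2.2,0],"angular": [0,0,0],"claw": 0}
    - {"xyz": [2.7,2.2,0],"angular": [0,0,0],"claw": 0}
    - {"xyz": [2.7,2.2,0],"angular": [0,0,0],"claw": 0}
    - {"xyz": [2.7,2.2,0],"angular": [0,0,0],"claw": 0}
    - {"xyz": [2.7,2.2,0],"angular": [0,0,0],"claw": 0}
    - {"xyz": [2.7,2.2,0],"angular": [0,0,0],"claw": 0}
    - {"xyz": [2.7,2.2,0],"angular": [0,0,0],"claw": 0}
    - {"xyz": [2.7,2.2,0],"angular": [0,0,0],"claw": 0}
    - {"xyz": [2.7,2.2,0],"angular": [0,0,0],"claw": 0}
    - {"xyz": [2.7,2.2,0],"angular": [0,0,0],"claw": 0}
    - {"xyz": [2.7,2.2,0],"angular": [0,0,0],"claw": 0}
    - {"xyz": [2.7,2.2,0],"angular": [0,0,0],"claw": 0}
    - {"xyz": [2.7,2.2,0],"angular": [0,0,0],"claw": 0}
    - {"xyz": [2.7,2.2,0],"angular": [0,0,0],"claw": 0}
    - {"xyz": [2.7,2.2,0],"angular": [0,0,0],"claw": 0}
    - {"xyz": [2.7,2.2,0],"angular": [0,0,0],"claw": 0}
    - {"xyz": [0,0,0],"angular": [0,0,0],"claw": 0}

```text
t: 2.1
eef_pos: [0.573, 0.042, 0.2478]
ee_rot: [3.14, 0.001, -0.389]
force: [-0.2, 0.2, -0.5]
width: 0.0002
gripper_force: 0.0
```

Call:
servo_tool:
  targets:
    - {"xyz": [0,0,0],"angular": [0,0,-8.5],"claw": 0}
    - {"xyz": [0,0,0],"angular": [0,0,-8.5],"claw": 0}
    - {"xyz": [0,0,0],"angular": [0,0,-8.5],"claw": 0}
    - {"xyz": [0,0,0],"angular": [0,0,-8.5],"claw": 0}
    - {"xyz": [0,0,0],"angular": [0,0,-8.5],"claw": 0}
    - {"xyz": [0,0,0],"angular": [0,0,-7.8],"claw": 0}
    - {"xyz": [0,0,0],"angular": [0,0,0],"claw": 0}
    - {"xyz": [0,0,0],"angular": [0,0,0],"claw": 0}

```text
t: 2.9
eef_pos: [0.5718, 0.0453, 0.2484]
ee_rot: [-3.141, 0.0, 0.488]
force: [-0.4, -0.2, 0.9]
width: 0.0006
gripper_force: 0.0
```

Call:
servo_tool:
  targets:
    - {"xyz": [0.9,3.6,0],"angular": [0,0,0],"claw": 0}
    - {"xyz": [0,0,3],"angular": [0,0,0],"claw": 0}
    - {"xyz": [0,0,3],"angular": [0,0,0],"claw": 0}
    - {"xyz": [0,0,0],"angular": [0,0,0],"claw": 0}
    - {"xyz": [0,0,0],"angular": [0,0,0],"claw": 0}

```text
t: 3.4
eef_pos: [0.597, 0.0175, 0.1889]
ee_rot: [3.141, 0.001, 0.491]
force: [0.7, 1.0, 1.4]
width: 0.0001
gripper_force: 0.0
```

Call:
servo_tool:
  targets:
    - {"xyz": [0,0,0.5],"angular": [0,0,0],"claw": 0}
    - {"xyz": [0,0,0.5],"angular": [0,0,0],"claw": 0}
    - {"xyz": [0,0,0.5],"angular": [0,0,0],"claw": 0}
    - {"xyz": [0,0,0.5],"angular": [0,0,0],"claw": 0}
    - {"xyz": [0,0,0],"angular": [0,0,0],"claw": 0}

```text
t: 3.9
eef_pos: [0.5965, 0.0175, 0.1679]
ee_rot: [-3.141, 0.001, 0.492]
force: [0.2, -0.2, 0.1]
width: 0.0005
gripper_force: 0.0
```

Call:
servo_tool:
  targets:
    - {"xyz": [0,0,0.4],"angular": [0,0,0],"claw": 0}
    - {"xyz": [0,0,0.4],"angular": [0,0,0],"claw": 0}
    - {"xyz": [0,0,0.4],"angular": [0,0,0],"claw": 0}
    - {"xyz": [0,0,0.4],"angular": [0,0,0],"claw": 0}
    - {"xyz": [0,0,0.4],"angular": [0,0,0],"claw": 0}
    - {"xyz": [0,0,0.4],"angular": [0,0,0],"claw": 0}
    - {"xyz": [0,0,0.4],"angular": [0,0,0],"claw": 0}
    - {"xyz": [0,0,0.4],"angular": [0,0,0],"claw": 0}
    - {"xyz": [0,0,0.4],"angular": [0,0,0],"claw": 0}
    - {"xyz": [0,0,0.4],"angular": [0,0,0],"claw": 0}
    - {"xyz": [0,0,0],"angular": [0,0,0],"claw": 0}

```text
t: 5.0
eef_pos: [0.5967, 0.0175, 0.128]
ee_rot: [-3.141, 0.001, 0.492]
force: [-0.0, -0.0, 2.3]
width: 0.0003
gripper_force: 0.7
```

Call:
servo_tool:
  targets:
    - {"xyz": [0,0,0.3],"angular": [0,0,0],"claw": 0}
    - {"xyz": [0,0,0.3],"angular": [0,0,0],"claw": 0}
    - {"xyz": [0,0,0],"angular": [0,0,0],"claw": 0}

```text
t: 5.3
eef_pos: [0.5969, 0.0176, 0.1223]
ee_rot: [-3.142, 0.0, 0.492]
force: [0.1, -0.1, 1.9]
width: 0.0003
gripper_force: 0.9
```

Call:
servo_tool:
  targets:
    - {"xyz": [0,0,0.2],"angular": [0,0,0],"claw": 0}
    - {"xyz": [0,0,0],"angular": [0,0,0],"claw": 0}

```text
t: 5.5
eef_pos: [0.597, 0.0176, 0.1205]
ee_rot: [3.142, -0.0, 0.492]
force: [0.8, 0.3, 2.9]
width: 0.0002
gripper_force: 0.9
```

Call:
servo_tool:
  targets:
    - {"xyz": [0,0,0.2],"angular": [0,0,0],"claw": 0}
    - {"xyz": [0,0,0],"angular": [0,0,0],"claw": 0}

```text
t: 5.7
eef_pos: [0.597, 0.0176, 0.1184]
ee_rot: [3.142, -0.0, 0.492]
force: [2.2, 0.3, 2.1]
width: 0.0002
gripper_force: 1.0
```

Call:
servo_tool:
  targets:
    - {"xyz": [0,0,0.2],"angular": [0,0,0],"claw": 0}
    - {"xyz": [0,0,0.2],"angular": [0,0,0],"claw": 0}
    - {"xyz": [0,0,0],"angular": [0,0,0],"claw": 0}

```text
t: 6.0
eef_pos: [0.5969, 0.0175, 0.1143]
ee_rot: [-3.142, 0.0, 0.492]
force: [1.1, 0.7, 2.9]
width: 0.0005
gripper_force: 1.1
```

Call:
servo_tool:
  targets:
    - {"xyz": [0,0,0.15],"angular": [0,0,0],"claw": 0}
    - {"xyz": [0,0,0],"angular": [0,0,0],"claw": 0}

```text
t: 6.2
eef_pos: [0.5971, 0.0176, 0.1131]
ee_rot: [3.141, -0.0, 0.492]
force: [1.0, 0.6, 3.2]
width: 0.0005
gripper_force: 1.2
```

Call:
servo_tool:
  targets:
    - {"xyz": [0,0,0.15],"angular": [0,0,0],"claw": 0}
    - {"xyz": [0,0,0],"angular": [0,0,0],"claw": 0}

```text
t: 6.4
eef_pos: [0.5973, 0.0177, 0.1121]
ee_rot: [3.141, -0.001, 0.492]
force: [0.5, 1.1, 6.0]
width: 0.0003
gripper_force: 2.8
```

Call:
servo_tool:
  targets:
    - {"xyz": [0,0,0.1],"angular": [0,0,0],"claw": 0}
    - {"xyz": [0,0,0],"angular": [0,0,0],"claw": 0}

```text
t: 6.6
eef_pos: [0.5974, 0.0177, 0.1114]
ee_rot: [3.141, -0.001, 0.493]
force: [0.3, 1.4, 7.6]
width: 0.0001
gripper_force: 3.8
```

Call:
servo_tool:
  targets:
    - {"xyz": [0,0,0.1],"angular": [0,0,0],"claw": 0}
    - {"xyz": [0,0,0],"angular": [0,0,0],"claw": 0}

```text
t: 6.8
eef_pos: [0.5976, 0.0178, 0.1106]
ee_rot: [3.141, -0.002, 0.493]
force: [0.4, 1.7, 8.4]
width: 0.0004
gripper_force: 4.3
```

Call:
servo_tool:
  targets:
    - {"xyz": [0,0,0.1],"angular": [0,0,0],"claw": 0}
    - {"xyz": [0,0,0],"angular": [0,0,0],"claw": 0}

```text
t: 7.0
eef_pos: [0.5977, 0.0179, 0.1097]
ee_rot: [3.141, -0.002, 0.493]
force: [-0.4, 1.7, 9.4]
width: 0.0005
gripper_force: 4.7
```

Call:
servo_tool:
  targets:
    - {"xyz": [0,0,0.1],"angular": [0,0,0],"claw": 0}
    - {"xyz": [0,0,0],"angular": [0,0,0],"claw": 0}

```text
t: 7.2
eef_pos: [0.5978, 0.0179, 0.1089]
ee_rot: [3.141, -0.002, 0.493]
force: [-0.6, 2.7, 9.9]
width: 0.0002
gripper_force: 5.0
```

Call:
servo_tool:
  targets:
    - {"xyz": [0,0,0.1],"angular": [0,0,0],"claw": 0}
    - {"xyz": [0,0,0],"angular": [0,0,0],"claw": 0}

```text
t: 7.4
eef_pos: [0.598, 0.018, 0.108]
ee_rot: [3.141, -0.003, 0.493]
force: [-0.7, 2.3, 11.3]
width: 0.0005
gripper_force: 5.4
```

Call:
servo_tool:
  targets:
    - {"xyz": [0,0,0.1],"angular": [0,0,0],"claw": 0}
    - {"xyz": [0,0,0],"angular": [0,0,0],"claw": 0}

```text
t: 7.6
eef_pos: [0.5981, 0.0181, 0.1069]
ee_rot: [3.141, -0.003, 0.493]
force: [0.1, 1.3, 9.5]
width: -0.0001
gripper_force: 4.9
```

Call:
servo_tool:
  targets:
    - {"xyz": [0,0,0.1],"angular": [0,0,0],"claw": 0}
    - {"xyz": [0,0,0],"angular": [0,0,0],"claw": 0}

```text
t: 7.8
eef_pos: [0.5981, 0.0182, 0.1054]
ee_rot: [3.141, -0.003, 0.493]
force: [2.2, 2.0, 4.1]
width: 0.0006
gripper_force: 2.1
```

Call:
servo_tool:
  targets:
    - {"xyz": [0,0,0.1],"angular": [0,0,0],"claw": 0}
    - {"xyz": [0,0,0],"angular": [0,0,0],"claw": 0}

```text
t: 8.0
eef_pos: [0.5965, 0.0175, 0.1032]
ee_rot: [-3.141, 0.001, 0.492]
force: [1.4, 1.9, 3.2]
width: 0.0003
gripper_force: 1.4
```

Call:
servo_tool:
  targets:
    - {"xyz": [0,0,0.1],"angular": [0,0,0],"claw": 0}
    - {"xyz": [0,0,0],"angular": [0,0,0],"claw": 0}

```text
t: 8.2
eef_pos: [0.5967, 0.0175, 0.1022]
ee_rot: [-3.141, 0.001, 0.492]
force: [0.5, 1.5, 2.8]
width: 0.0003
gripper_force: 1.4
```

Call:
servo_tool:
  targets:
    - {"xyz": [0,0,0.1],"angular": [0,0,0],"claw": 0}
    - {"xyz": [0,0,0],"angular": [0,0,0],"claw": 0}

```text
t: 8.4
eef_pos: [0.5968, 0.0176, 0.1017]
ee_rot: [-3.142, 0.0, 0.492]
force: [-0.3, 1.9, 6.0]
width: 0.0006
gripper_force: 2.9
```

Call:
servo_tool:
  targets:
    - {"xyz": [0,0,-0.5],"angular": [0,0,0],"claw": 0}
    - {"xyz": [0,0,-0.5],"angular": [0,0,0],"claw": 0}
    - {"xyz": [0,0,0],"angular": [0,0,0],"claw": 0}

```text
t: 8.7
eef_pos: [0.5967, 0.0173, 0.1119]
ee_rot: [-3.142, 0.0, 0.492]
force: [-1.1, -0.6, -0.3]
width: 0.0006
gripper_force: 0.0
```

Call:
servo_tool:
  targets:
    - {"xyz": [0,0,-4],"angular": [0,0,0],"claw": 0}
    - {"xyz": [0,0,-4],"angular": [0,0,0],"claw": 0}
    - {"xyz": [-2.2,-2.75,0],"angular": [0,0,0],"claw": 0}
    - {"xyz": [-2.2,-2.75,0],"angular": [0,0,0],"claw": 0}
    - {"xyz": [-2.2,-2.75,0],"angular": [0,0,0],"claw": 0}
    - {"xyz": [-2.2,-2.75,0],"angular": [0,0,0],"claw": 0}
    - {"xyz": [0,0,0],"angular": [0,0,8.2],"claw": 0}
    - {"xyz": [0,0,0],"angular": [0,0,8.2],"claw": 0}
    - {"xyz": [0,0,0],"angular": [0,0,8.2],"claw": 0}
    - {"xyz": [0,0,0],"angular": [0,0,8.2],"claw": 0}
    - {"xyz": [0,0,0],"angular": [0,0,8.2],"claw": 0}
    - {"xyz": [0,0,0],"angular": [0,0,8.2],"claw": 0}
    - {"xyz": [0,0,0],"angular": [0,0,8.2],"claw": 0}
    - {"xyz": [0,0,0],"angular": [0,0,8.2],"claw": 0}
    - {"xyz": [0,0,0],"angular": [0,0,8.2],"claw": 0}
    - {"xyz": [0,0,0],"angular": [0,0,8.2],"claw": 0}
    - {"xyz": [0,0,0],"angular": [0,0,8.0],"claw": 0}
    - {"xyz": [0,0,0],"angular": [0,0,0],"claw": 0}
    - {"xyz": [0,0,0],"angular": [0,0,0],"claw": 0}

```text
t: 10.6
eef_pos: [0.4672, 0.0728, 0.1914]
ee_rot: [3.141, 0.0, -1.075]
force: [0.3, 0.4, 0.6]
width: 0.0004
gripper_force: 0.0
```

```bash
python3 - <<'E'
from station import monitor, viewer
import cv2,pickle,numpy as np
d=pickle.load(open('f0.pkl','rb'))
f=viewer.grab_frame('side');d['side1']=f
g=viewer.grab_frame('wrist');d['wrist1']=g
pickle.dump(d,open('f0.pkl','wb'))
b=cv2.resize(f['color'][130:280,230:390],None,fx=3.5,fy=3.5,interpolation=cv2.INTER_CUBIC)
b=np.clip(b*1.6+10,0,255).astype(np.uint8)
cv2.imwrite('pics/s1.png',b)
print(monitor.get_state()['eef_pos'],monitor.get_state()['ee_rot'])
E
```

```text
[0.46728989 0.07284839 0.19147583] [ 3.14133566e+00  2.41049458e-05 -1.07558111e+00]
```

View pics/s1.png

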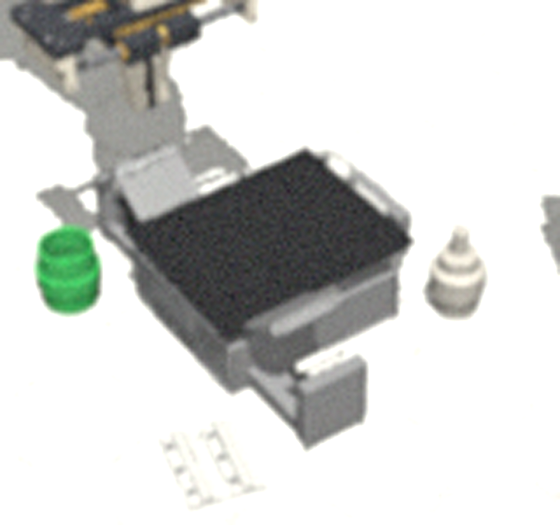

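The side view shows the lid level and shut, with the left tab raised at about (150,180) and the right tab at about (290,310). I'll refine the case pose from the closed lid's corners.

```bash
python3 - <<'E'
from h import *
np.set_printoptions(precision=4,suppress=True)
S1=lambda x,y:(x/3.5+230-.4,y/3.5+130-.4)
P={k:plane('side1',S1(*c),z) for k,c,z in[('NL',(135,240),.076),('NR',(235,332),.076),('FR',(411,240),.080),('FL',(308,149),.080),('tabLtip',(150,163),.106)]}
m=sum(P[k] for k in('NL','NR','FR','FL'))[:2]/4
v=P['FL']+P['FR']-P['NL']-P['NR'];yaw=np.arctan2(v[1],v[0]);u=np.array([np.cos(yaw),np.sin(yaw)]);n=np.array([-u[1],u[0]])
print(P,m,yaw,np.linalg.norm(v)/2)
for yaw in(yaw,.492):
    u=np.array([np.cos(yaw),np.sin(yaw)]);n=np.array([-u[1],u[0]])
    o=m-.007*u;print('origin',o)
    print('L',o-.043*u+.11*n,'R',o-.043*u-.11*n,'tip in case',[ (P['tabLtip'][:2]-o)@u,(P['tabLtip'][:2]-o)@n])
E
```

```text
{'NL': array([0.45  , 0.0085, 0.076 ]), 'NR': array([ 0.5235, -0.1141,  0.076 ]), 'FR': array([ 0.6785, -0.0225,  0.08  ]), 'FL': array([0.608 , 0.1126, 0.08  ]), 'tabLtip': array([0.4674, 0.0738, 0.106 ])} [ 0.565  -0.0039] 0.5588775589044424 0.1846823646934349
origin [ 0.5591 -0.0076]
L [0.4643 0.0629] R [ 0.5809 -0.1237] tip in case [np.float64(-0.03454623802611299), np.float64(0.11760452895929847)]
origin [ 0.5588 -0.0072]
L [0.469  0.0694] R [ 0.5729 -0.1245] tip in case [np.float64(-0.042312604837233), np.float64(0.11456518725174687)]
```

Call:
servo_tool:
  targets:
    - {"xyz": [0,0,2],"angular": [0,0,0],"claw": 0}
    - {"xyz": [0,0,2],"angular": [0,0,0],"claw": 0}
    - {"xyz": [0,0,1],"angular": [0,0,0],"claw": 0}
    - {"xyz": [0,0,0.5],"angular": [0,0,0],"claw": 0}
    - {"xyz": [0,0,0.5],"angular": [0,0,0],"claw": 0}
    - {"xyz": [0,0,0.3],"angular": [0,0,0],"claw": 0}
    - {"xyz": [0,0,0.3],"angular": [0,0,0],"claw": 0}
    - {"xyz": [0,0,0],"angular": [0,0,0],"claw": 0}

```text
t: 11.5
eef_pos: [0.4675, 0.073, 0.1256]
ee_rot: [-3.141, 0.0, -1.079]
force: [0.4, 0.6, -0.0]
width: 0.0003
gripper_force: 0.0
```

Call:
servo_tool:
  targets:
    - {"xyz": [0,0,0.3],"angular": [0,0,0],"claw": 0}
    - {"xyz": [0,0,0.3],"angular": [0,0,0],"claw": 0}
    - {"xyz": [0,0,0],"angular": [0,0,0],"claw": 0}

```text
t: 11.8
eef_pos: [0.4673, 0.0729, 0.1193]
ee_rot: [3.141, 0.0, -1.079]
force: [0.4, -0.8, 0.3]
width: 0.0002
gripper_force: 0.2
```

Call:
servo_tool:
  targets:
    - {"xyz": [0,0,0.15],"angular": [0,0,0],"claw": 0}
    - {"xyz": [0,0,0],"angular": [0,0,0],"claw": 0}

```text
t: 12.0
eef_pos: [0.4674, 0.073, 0.118]
ee_rot: [-3.142, -0.0, -1.079]
force: [0.2, -0.1, 0.8]
width: 0.0002
gripper_force: 0.3
```

Call:
servo_tool:
  targets:
    - {"xyz": [0,0,0.15],"angular": [0,0,0],"claw": 0}
    - {"xyz": [0,0,0],"angular": [0,0,0],"claw": 0}

```text
t: 12.2
eef_pos: [0.4674, 0.073, 0.1165]
ee_rot: [-3.142, 0.0, -1.079]
force: [0.7, 0.1, 0.4]
width: 0.0002
gripper_force: 0.3
```

Now in contact with the tab's light spring; continuing down.

Call:
servo_tool:
  targets:
    - {"xyz": [0,0,0.2],"angular": [0,0,0],"claw": 0}
    - {"xyz": [0,0,0.2],"angular": [0,0,0],"claw": 0}
    - {"xyz": [0,0,0.2],"angular": [0,0,0],"claw": 0}
    - {"xyz": [0,0,0],"angular": [0,0,0],"claw": 0}

```text
t: 12.6
eef_pos: [0.4674, 0.0729, 0.1103]
ee_rot: [3.141, -0.0, -1.079]
force: [-0.0, 0.1, 1.6]
width: 0.0006
gripper_force: 0.6
```

Call:
servo_tool:
  targets:
    - {"xyz": [0,0,0.15],"angular": [0,0,0],"claw": 0}
    - {"xyz": [0,0,0],"angular": [0,0,0],"claw": 0}

```text
t: 12.8
eef_pos: [0.4674, 0.073, 0.1089]
ee_rot: [-3.142, 0.0, -1.079]
force: [0.5, 0.7, 1.7]
width: 0.0005
gripper_force: 0.6
```

Call:
servo_tool:
  targets:
    - {"xyz": [0,0,0.15],"angular": [0,0,0],"claw": 0}
    - {"xyz": [0,0,0],"angular": [0,0,0],"claw": 0}

```text
t: 13.0
eef_pos: [0.4675, 0.073, 0.1075]
ee_rot: [-3.142, 0.0, -1.079]
force: [0.3, 1.4, 2.4]
width: 0.0004
gripper_force: 0.7
```

Call:
servo_tool:
  targets:
    - {"xyz": [0,0,0.15],"angular": [0,0,0],"claw": 0}
    - {"xyz": [0,0,0],"angular": [0,0,0],"claw": 0}

```text
t: 13.2
eef_pos: [0.4675, 0.073, 0.106]
ee_rot: [-3.141, 0.0, -1.079]
force: [0.1, 0.9, 1.0]
width: 0.0005
gripper_force: 0.8
```

Call:
servo_tool:
  targets:
    - {"xyz": [0,0,0.15],"angular": [0,0,0],"claw": 0}
    - {"xyz": [0,0,0.15],"angular": [0,0,0],"claw": 0}
    - {"xyz": [0,0,0],"angular": [0,0,0],"claw": 0}

```text
t: 13.5
eef_pos: [0.4674, 0.073, 0.1029]
ee_rot: [3.142, 0.0, -1.079]
force: [0.2, 1.1, 2.9]
width: 0.0002
gripper_force: 1.0
```

Call:
servo_tool:
  targets:
    - {"xyz": [0,0,0.1],"angular": [0,0,0],"claw": 0}
    - {"xyz": [0,0,0],"angular": [0,0,0],"claw": 0}

```text
t: 13.7
eef_pos: [0.4675, 0.0731, 0.1021]
ee_rot: [-3.141, 0.0, -1.079]
force: [-1.3, 1.9, 2.4]
width: 0.0007
gripper_force: 1.6
```

Call:
servo_tool:
  targets:
    - {"xyz": [0,0,0.1],"angular": [0,0,0],"claw": 0}
    - {"xyz": [0,0,0],"angular": [0,0,0],"claw": 0}

```text
t: 13.9
eef_pos: [0.4675, 0.0732, 0.1012]
ee_rot: [-3.141, 0.0, -1.079]
force: [-1.5, 3.8, 5.3]
width: 0.0006
gripper_force: 2.1
```

Call:
servo_tool:
  targets:
    - {"xyz": [0,0,0.1],"angular": [0,0,0],"claw": 0}
    - {"xyz": [0,0,0],"angular": [0,0,0],"claw": 0}

```text
t: 14.1
eef_pos: [0.4675, 0.0733, 0.1002]
ee_rot: [-3.141, 0.0, -1.079]
force: [-2.2, 3.6, 5.9]
width: 0.0007
gripper_force: 2.4
```

Call:
servo_tool:
  targets:
    - {"xyz": [0,0,0.1],"angular": [0,0,0],"claw": 0}
    - {"xyz": [0,0,0],"angular": [0,0,0],"claw": 0}

```text
t: 14.3
eef_pos: [0.4675, 0.0734, 0.0993]
ee_rot: [-3.141, 0.0, -1.079]
force: [-2.4, 3.2, 5.0]
width: 0.0001
gripper_force: 2.8
```

Call:
servo_tool:
  targets:
    - {"xyz": [0,0,0.1],"angular": [0,0,0],"claw": 0}
    - {"xyz": [0,0,0],"angular": [0,0,0],"claw": 0}

```text
t: 14.5
eef_pos: [0.4676, 0.0735, 0.0984]
ee_rot: [-3.141, 0.0, -1.079]
force: [-4.1, 5.1, 8.2]
width: 0.0005
gripper_force: 4.0
```

Call:
servo_tool:
  targets:
    - {"xyz": [0,0,0.1],"angular": [0,0,0],"claw": 0}
    - {"xyz": [0,0,0],"angular": [0,0,0],"claw": 0}

```text
t: 14.7
eef_pos: [0.4676, 0.0736, 0.0975]
ee_rot: [-3.14, 0.001, -1.078]
force: [-4.5, 5.3, 8.7]
width: 0.0004
gripper_force: 4.3
```

Call:
servo_tool:
  targets:
    - {"xyz": [0,0,0.1],"angular": [0,0,0],"claw": 0}
    - {"xyz": [0,0,0],"angular": [0,0,0],"claw": 0}

```text
t: 14.9
eef_pos: [0.4676, 0.0734, 0.0964]
ee_rot: [-3.141, 0.0, -1.078]
force: [-2.0, 3.4, 3.9]
width: 0.0008
gripper_force: 2.1
```

Call:
servo_tool:
  targets:
    - {"xyz": [0,0,0.1],"angular": [0,0,0],"claw": 0}
    - {"xyz": [0,0,0],"angular": [0,0,0],"claw": 0}

```text
t: 15.1
eef_pos: [0.4677, 0.0733, 0.0952]
ee_rot: [-3.141, 0.0, -1.079]
force: [-1.7, 4.9, 5.6]
width: 0.0006
gripper_force: 3.2
```

Call:
servo_tool:
  targets:
    - {"xyz": [0,0,0.1],"angular": [0,0,0],"claw": 0}
    - {"xyz": [0,0,0],"angular": [0,0,0],"claw": 0}

```text
t: 15.3
eef_pos: [0.4678, 0.0734, 0.0945]
ee_rot: [-3.14, 0.0, -1.078]
force: [-3.1, 5.0, 8.8]
width: 0.0005
gripper_force: 5.0
```

Call:
servo_tool:
  targets:
    - {"xyz": [0,0,0.1],"angular": [0,0,0],"claw": 0}
    - {"xyz": [0,0,0],"angular": [0,0,0],"claw": 0}

```text
t: 15.5
eef_pos: [0.4679, 0.0735, 0.0939]
ee_rot: [-3.14, 0.0, -1.078]
force: [-5.4, 5.6, 15.7]
width: 0.0005
gripper_force: 8.3
```

Call:
servo_tool:
  targets:
    - {"xyz": [0,0,-0.5],"angular": [0,0,0],"claw": 0}
    - {"xyz": [0,0,-0.5],"angular": [0,0,0],"claw": 0}
    - {"xyz": [0,0,0],"angular": [0,0,0],"claw": 0}

```text
t: 15.8
eef_pos: [0.4674, 0.0727, 0.1033]
ee_rot: [3.142, -0.0, -1.079]
force: [-0.7, -0.5, -0.0]
width: 0.0003
gripper_force: 0.0
```

Call:
servo_tool:
  targets:
    - {"xyz": [0,0,-4.5],"angular": [0,0,0],"claw": 0}
    - {"xyz": [0,0,-4.5],"angular": [0,0,0],"claw": 0}
    - {"xyz": [3.7,0,0],"angular": [0,0,0],"claw": 0}
    - {"xyz": [3.7,0,0],"angular": [0,0,0],"claw": 0}
    - {"xyz": [3.7,0,0],"angular": [0,0,0],"claw": 0}
    - {"xyz": [3.7,0,0],"angular": [0,0,0],"claw": 0}
    - {"xyz": [3.7,0,0],"angular": [0,0,0],"claw": 0}
    - {"xyz": [3.7,0.1,0],"angular": [0,0,0],"claw": 0}
    - {"xyz": [0,0,0],"angular": [0,0,0],"claw": 0}
    - {"xyz": [0,0,0],"angular": [0,0,0],"claw": 0}

```text
t: 16.8
eef_pos: [0.5709, -0.1242, 0.1919]
ee_rot: [3.14, 0.001, -1.081]
force: [-0.0, 0.0, -0.4]
width: 0.0008
gripper_force: 0.0
```

Call:
servo_tool:
  targets:
    - {"xyz": [0,0,2],"angular": [0,0,0],"claw": 0}
    - {"xyz": [0,0,2],"angular": [0,0,0],"claw": 0}
    - {"xyz": [0,0,1.5],"angular": [0,0,0],"claw": 0}
    - {"xyz": [0,0,0.5],"angular": [0,0,0],"claw": 0}
    - {"xyz": [0,0,0.5],"angular": [0,0,0],"claw": 0}
    - {"xyz": [0,0,0],"angular": [0,0,0],"claw": 0}

```text
t: 17.4
eef_pos: [0.5713, -0.1228, 0.128]
ee_rot: [3.141, 0.0, -1.078]
force: [-0.4, -0.2, -0.7]
width: 0.0007
gripper_force: 0.0
```

Call:
servo_tool:
  targets:
    - {"xyz": [0,0,0.3],"angular": [0,0,0],"claw": 0}
    - {"xyz": [0,0,0.3],"angular": [0,0,0],"claw": 0}
    - {"xyz": [0,0,0],"angular": [0,0,0],"claw": 0}

```text
t: 17.7
eef_pos: [0.5715, -0.1232, 0.1221]
ee_rot: [-3.141, -0.0, -1.079]
force: [-0.0, 0.7, 0.4]
width: 0.0003
gripper_force: 0.2
```

Call:
servo_tool:
  targets:
    - {"xyz": [0,0,0.2],"angular": [0,0,0],"claw": 0}
    - {"xyz": [0,0,0.2],"angular": [0,0,0],"claw": 0}
    - {"xyz": [0,0,0],"angular": [0,0,0],"claw": 0}

```text
t: 18.0
eef_pos: [0.5713, -0.1232, 0.1178]
ee_rot: [3.141, 0.0, -1.079]
force: [1.7, 0.5, 0.2]
width: 0.0006
gripper_force: 0.3
```

Call:
servo_tool:
  targets:
    - {"xyz": [0,0,0.2],"angular": [0,0,0],"claw": 0}
    - {"xyz": [0,0,0.2],"angular": [0,0,0],"claw": 0}
    - {"xyz": [0,0,0.2],"angular": [0,0,0],"claw": 0}
    - {"xyz": [0,0,0],"angular": [0,0,0],"claw": 0}

```text
t: 18.4
eef_pos: [0.5714, -0.1232, 0.1118]
ee_rot: [3.141, 0.0, -1.079]
force: [-0.2, 0.2, 1.1]
width: 0.0004
gripper_force: 0.5
```

Call:
servo_tool:
  targets:
    - {"xyz": [0,0,0.15],"angular": [0,0,0],"claw": 0}
    - {"xyz": [0,0,0.15],"angular": [0,0,0],"claw": 0}
    - {"xyz": [0,0,0],"angular": [0,0,0],"claw": 0}

```text
t: 18.7
eef_pos: [0.5715, -0.1232, 0.1089]
ee_rot: [-3.142, 0.0, -1.079]
force: [0.4, -0.6, 2.3]
width: 0.0003
gripper_force: 0.6
```

Call:
servo_tool:
  targets:
    - {"xyz": [0,0,0.15],"angular": [0,0,0],"claw": 0}
    - {"xyz": [0,0,0.15],"angular": [0,0,0],"claw": 0}
    - {"xyz": [0,0,0],"angular": [0,0,0],"claw": 0}

```text
t: 19.0
eef_pos: [0.5715, -0.1232, 0.1059]
ee_rot: [-3.142, -0.0, -1.079]
force: [0.6, -0.8, 1.7]
width: 0.0009
gripper_force: 0.8
```

Call:
servo_tool:
  targets:
    - {"xyz": [0,0,0.15],"angular": [0,0,0],"claw": 0}
    - {"xyz": [0,0,0],"angular": [0,0,0],"claw": 0}

```text
t: 19.2
eef_pos: [0.5715, -0.1232, 0.1044]
ee_rot: [-3.142, -0.0, -1.079]
force: [1.5, -0.6, 2.2]
width: 0.0003
gripper_force: 0.9
```

Call:
servo_tool:
  targets:
    - {"xyz": [0,0,0.1],"angular": [0,0,0],"claw": 0}
    - {"xyz": [0,0,0],"angular": [0,0,0],"claw": 0}

```text
t: 19.4
eef_pos: [0.5715, -0.1232, 0.1035]
ee_rot: [-3.141, -0.0, -1.079]
force: [0.1, -0.5, 3.0]
width: 0.0004
gripper_force: 0.9
```

Call:
servo_tool:
  targets:
    - {"xyz": [0,0,0.1],"angular": [0,0,0],"claw": 0}
    - {"xyz": [0,0,0.1],"angular": [0,0,0],"claw": 0}
    - {"xyz": [0,0,0],"angular": [0,0,0],"claw": 0}

```text
t: 19.7
eef_pos: [0.5717, -0.1234, 0.1018]
ee_rot: [-3.141, -0.001, -1.079]
force: [0.8, -2.1, 3.7]
width: 0.0005
gripper_force: 1.8
```

Call:
servo_tool:
  targets:
    - {"xyz": [0,0,0.1],"angular": [0,0,0],"claw": 0}
    - {"xyz": [0,0,0],"angular": [0,0,0],"claw": 0}

```text
t: 19.9
eef_pos: [0.5718, -0.1235, 0.1009]
ee_rot: [-3.141, -0.001, -1.079]
force: [1.1, -3.9, 4.9]
width: 0.0005
gripper_force: 2.2
```

Call:
servo_tool:
  targets:
    - {"xyz": [0,0,0.1],"angular": [0,0,0],"claw": 0}
    - {"xyz": [0,0,0],"angular": [0,0,0],"claw": 0}

```text
t: 20.1
eef_pos: [0.5719, -0.1236, 0.1]
ee_rot: [-3.141, -0.001, -1.079]
force: [0.6, -3.5, 4.6]
width: 0.0006
gripper_force: 2.5
```

Call:
servo_tool:
  targets:
    - {"xyz": [0,0,0.1],"angular": [0,0,0],"claw": 0}
    - {"xyz": [0,0,0],"angular": [0,0,0],"claw": 0}

```text
t: 20.3
eef_pos: [0.5721, -0.1236, 0.0991]
ee_rot: [-3.141, -0.001, -1.078]
force: [1.8, -4.5, 6.3]
width: 0.0001
gripper_force: 2.9
```

Call:
servo_tool:
  targets:
    - {"xyz": [0,0,0.1],"angular": [0,0,0],"claw": 0}
    - {"xyz": [0,0,0],"angular": [0,0,0],"claw": 0}

```text
t: 20.5
eef_pos: [0.5722, -0.1237, 0.0982]
ee_rot: [-3.14, -0.001, -1.078]
force: [2.1, -4.8, 6.1]
width: 0.0001
gripper_force: 3.0
```

Call:
servo_tool:
  targets:
    - {"xyz": [0,0,0.1],"angular": [0,0,0],"claw": 0}
    - {"xyz": [0,0,0],"angular": [0,0,0],"claw": 0}

```text
t: 20.7
eef_pos: [0.5723, -0.1237, 0.0974]
ee_rot: [-3.14, -0.002, -1.078]
force: [1.4, -4.6, 7.8]
width: 0.0003
gripper_force: 3.6
```

Call:
servo_tool:
  targets:
    - {"xyz": [0,0,0.1],"angular": [0,0,0],"claw": 0}
    - {"xyz": [0,0,0],"angular": [0,0,0],"claw": 0}

```text
t: 20.9
eef_pos: [0.5724, -0.1238, 0.0965]
ee_rot: [-3.14, -0.002, -1.078]
force: [2.1, -6.1, 8.2]
width: 0.0006
gripper_force: 3.8
```

Call:
servo_tool:
  targets:
    - {"xyz": [0,0,0.1],"angular": [0,0,0],"claw": 0}
    - {"xyz": [0,0,0],"angular": [0,0,0],"claw": 0}

```text
t: 21.1
eef_pos: [0.5721, -0.1235, 0.095]
ee_rot: [-3.141, -0.001, -1.079]
force: [2.7, -4.5, 5.7]
width: 0.0003
gripper_force: 2.8
```

Call:
servo_tool:
  targets:
    - {"xyz": [0,0,0.1],"angular": [0,0,0],"claw": 0}
    - {"xyz": [0,0,0],"angular": [0,0,0],"claw": 0}

```text
t: 21.3
eef_pos: [0.5723, -0.1235, 0.0941]
ee_rot: [-3.14, -0.001, -1.078]
force: [2.7, -4.6, 6.6]
width: 0.0005
gripper_force: 3.5
```

Call:
servo_tool:
  targets:
    - {"xyz": [0,0,0.1],"angular": [0,0,0],"claw": 0}
    - {"xyz": [0,0,0],"angular": [0,0,0],"claw": 0}

```text
t: 21.5
eef_pos: [0.5724, -0.1236, 0.0937]
ee_rot: [-3.14, -0.002, -1.078]
force: [1.3, -3.8, 10.0]
width: 0.0
gripper_force: 5.6
```

Call:
servo_tool:
  targets:
    - {"xyz": [0,0,0.1],"angular": [0,0,0],"claw": 0}
    - {"xyz": [0,0,0],"angular": [0,0,0],"claw": 0}

```text
t: 21.7
eef_pos: [0.5725, -0.1236, 0.0932]
ee_rot: [-3.14, -0.002, -1.078]
force: [-1.1, -4.0, 14.8]
width: 0.0002
gripper_force: 7.7
```

Call:
servo_tool:
  targets:
    - {"xyz": [0,0,-0.5],"angular": [0,0,0],"claw": 0}
    - {"xyz": [0,0,-0.5],"angular": [0,0,0],"claw": 0}
    - {"xyz": [0,0,0],"angular": [0,0,0],"claw": 0}

```text
t: 22.0
eef_pos: [0.5709, -0.1228, 0.1014]
ee_rot: [3.141, 0.001, -1.079]
force: [-0.3, 1.4, -0.1]
width: 0.0005
gripper_force: 0.0
```

Contact is lost at a height where the sprung tab pressed earlier, so it's caught. I'll lift clear and check.

Call:
servo_tool:
  targets:
    - {"xyz": [0,0,-4],"angular": [0,0,0],"claw": 0}
    - {"xyz": [0,0,-5],"angular": [0,0,0],"claw": 0}
    - {"xyz": [0,0,-5],"angular": [0,0,0],"claw": 0}
    - {"xyz": [0,3,-3],"angular": [0,0,0],"claw": 0}
    - {"xyz": [0,4,0],"angular": [0,0,0],"claw": 0}
    - {"xyz": [0,4,0],"angular": [0,0,0],"claw": 0}
    - {"xyz": [0,0,0],"angular": [0,0,0],"claw": 0}
    - {"xyz": [0,0,0],"angular": [0,0,0],"claw": 0}
    - {"xyz": [0,0,0],"angular": [0,0,0],"claw": 0}
    - {"xyz": [0,0,0],"angular": [0,0,0],"claw": 0}

```text
t: 23.0
eef_pos: [0.4751, -0.1747, 0.271]
ee_rot: [3.141, 0.001, -1.078]
force: [0.7, -0.1, 0.6]
width: 0.0006
gripper_force: 0.0
```

```bash
python3 - <<'E'
from station import viewer
import cv2,numpy as np
a=cv2.resize(viewer.grab_frame('side')['color'][130:290,220:390],None,fx=3.5,fy=3.5,interpolation=cv2.INTER_CUBIC)
cv2.imwrite('pics/s2.png',np.clip(a*1.6+10,0,255).astype(np.uint8))
E
```

```text
(no output)
```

View pics/s2.png

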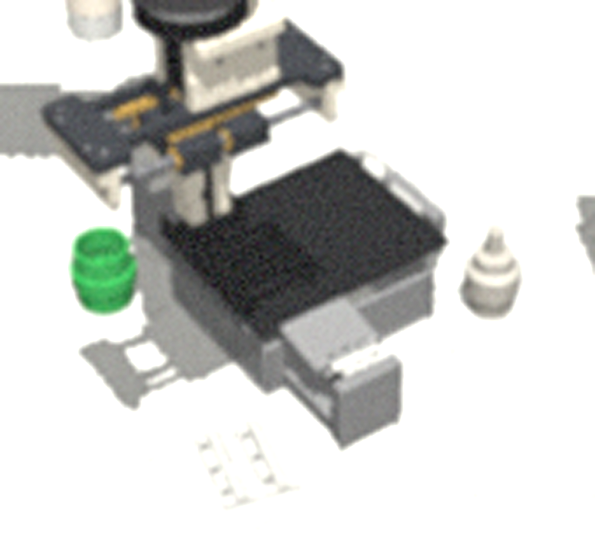

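The side view shows the lid shut, the right tab flat at about (330,330), and the bystanders still in place. The gripper hides the left tab, so I'll move aside to see it.

Call:
servo_tool:
  targets:
    - {"xyz": [4,0,0],"angular": [0,0,0],"claw": 0}
    - {"xyz": [4,0,0],"angular": [0,0,0],"claw": 0}
    - {"xyz": [4,0,0],"angular": [0,0,0],"claw": 0}
    - {"xyz": [4,0,0],"angular": [0,0,0],"claw": 0}
    - {"xyz": [4,0,0],"angular": [0,0,0],"claw": 0}
    - {"xyz": [0,0,0],"angular": [0,0,0],"claw": 0}
    - {"xyz": [0,0,0],"angular": [0,0,0],"claw": 0}
    - {"xyz": [0,0,0],"angular": [0,0,0],"claw": 0}

```text
t: 23.85
eef_pos: [0.569, -0.3508, 0.2709]
ee_rot: [3.141, 0.001, -1.078]
force: [-0.2, 0.0, -0.4]
width: 0.0003
gripper_force: 0.0
```

```bash
python3 - <<'E'
from station import viewer
import cv2,numpy as np
a=[cv2.resize(viewer.grab_frame(n)['color'][y:y+130,x:x+130],None,fx=3,fy=3,interpolation=cv2.INTER_CUBIC) for n,x,y in(('side',230,140),('top',260,140))]
cv2.imwrite('pics/s3.png',np.clip(np.hstack(a)*1.6+10,0,255).astype(np.uint8))
E
```

```text
(no output)
```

View pics/s3.png

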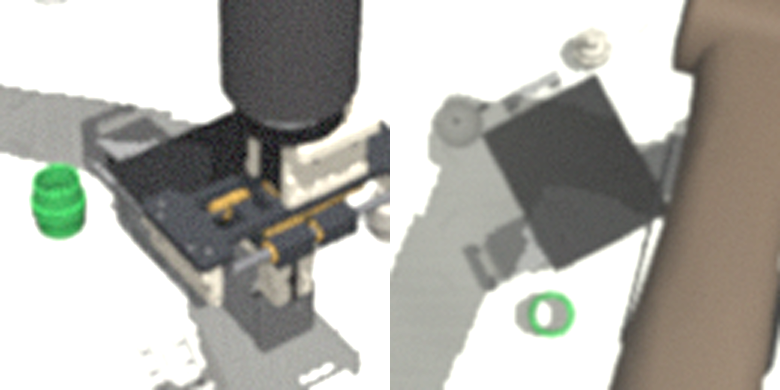

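The left tab now lies flat inside its bracket: side panel about (135,140), top panel about (505,250). The lid is shut, the bystanders are undisturbed and the robot is clear.

```bash
python3 -c "
from station import order
print(order.job_done())"
```

```text
the job is handed in; nothing more can be done
None
```

The lid and both snap tabs clicked shut and looked down in the final pictures, with readings peaking at about 17 N; the job was handed in at about 24 s with the robot clear and nothing nearby visibly moved, though no verdict came back.

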